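# Shut the row of snap-cap tubes before the spin

### The job

Before these samples go to the centrifuge, run your shut fingertips along the row of four tubes with open orange lids and close them one after another: tip each lid over onto its tube and press it gently until it is fully home. Start at the end the lids lean out towards, so that the finger comes in behind each lid and passes only over tubes already shut. Do not pinch or lift anything and do not shove the rack out of its place; leave the pen and the blue bottle beside it alone, and end clear of everything.

Things in the scene. Friction and masses are not known exactly. Their poses are not given: they have to be found in the camera images.
- rack: blue tube rack, 72 (x) x 196 mm (y) plus a 10 mm ledge at each end, deck 48 mm high, 0.9 kg with its tubes; loose, slides under a push of 4 N. Origin: centre of the underside, z up. The row of four open tubes 1 to 4 runs along its y at x = -17, y = -66, -22, +22, +66 mm; behind it, at x = +17, y = +22 and +66 mm, stand two tubes already shut, with the same lids, that need nothing.
- mouth1 (a point): centre of the mouth of open tube 1 (milky snap-cap tube, 16 mm across, collar 19 mm), 70 mm above the rack's underside; axes as the rack's. The tube sits tight in the rack.
- mouth2 (a point): centre of the mouth of open tube 2 (milky snap-cap tube, 16 mm across, collar 19 mm), 70 mm above the rack's underside; axes as the rack's. The tube sits tight in the rack.
- mouth3 (a point): centre of the mouth of open tube 3 (milky snap-cap tube, 16 mm across, collar 19 mm), 70 mm above the rack's underside; axes as the rack's. The tube sits tight in the rack.
- mouth4 (a point): centre of the mouth of open tube 4 (milky snap-cap tube, 16 mm across, collar 19 mm), 70 mm above the rack's underside; axes as the rack's. The tube sits tight in the rack.
- lid1 (a joint): angle (rad) of the orange lid of tube 1: 0 flat on the mouth, 1.57 upright, 1.9 leaning out to the rack's -y. Hinge axis along the rack's x, 12 mm to the -y side of the mouth's centre, 1.5 mm above the rim plus the snap value; from it the lid (disc 20 mm across, 3 mm thick, and a tab) reaches 27 mm. Stays where it is left; a push of 1 to 2 N towards +y tips it shut.
- lid2 (a joint): angle (rad) of the orange lid of tube 2: 0 flat on the mouth, 1.57 upright, 1.9 leaning out to the rack's -y. Hinge axis along the rack's x, 12 mm to the -y side of the mouth's centre, 1.5 mm above the rim plus the snap value; from it the lid (disc 20 mm across, 3 mm thick, and a tab) reaches 27 mm. Stays where it is left; a push of 1 to 2 N towards +y tips it shut.
- lid3 (a joint): angle (rad) of the orange lid of tube 3: 0 flat on the mouth, 1.57 upright, 1.9 leaning out to the rack's -y. Hinge axis along the rack's x, 12 mm to the -y side of the mouth's centre, 1.5 mm above the rim plus the snap value; from it the lid (disc 20 mm across, 3 mm thick, and a tab) reaches 27 mm. Stays where it is left; a push of 1 to 2 N towards +y tips it shut.
- lid4 (a joint): angle (rad) of the orange lid of tube 4: 0 flat on the mouth, 1.57 upright, 1.9 leaning out to the rack's -y. Hinge axis along the rack's x, 12 mm to the -y side of the mouth's centre, 1.5 mm above the rim plus the snap value; from it the lid (disc 20 mm across, 3 mm thick, and a tab) reaches 27 mm. Stays where it is left; a push of 1 to 2 N towards +y tips it shut.
- snap1 (a joint): how far (m) the lid of tube 1 still stands proud of its home position: 0.003 at the start, 0 pressed fully home. The plug of the flat lid goes in under a downward push of 5 to 6 N, and then stops hard. Top of the flat lid above the rack's underside: 76 mm proud, 73 mm home.
- snap2 (a joint): how far (m) the lid of tube 2 still stands proud of its home position: 0.003 at the start, 0 pressed fully home. The plug of the flat lid goes in under a downward push of 5 to 6 N, and then stops hard. Top of the flat lid above the rack's underside: 76 mm proud, 73 mm home.
- snap3 (a joint): how far (m) the lid of tube 3 still stands proud of its home position: 0.003 at the start, 0 pressed fully home. The plug of the flat lid goes in under a downward push of 5 to 6 N, and then stops hard. Top of the flat lid above the rack's underside: 76 mm proud, 73 mm home.
- snap4 (a joint): how far (m) the lid of tube 4 still stands proud of its home position: 0.003 at the start, 0 pressed fully home. The plug of the flat lid goes in under a downward push of 5 to 6 N, and then stops hard. Top of the flat lid above the rack's underside: 76 mm proud, 73 mm home.
- marker: black and blue marker pen, 130 mm long, 16 mm thick, lying in front of the rack (a bystander). Origin: centre of its underside, long axis y.
- dye_bottle: small blue dropper bottle, 24 mm across, 69 mm tall, standing behind the rack (a bystander). Origin: centre of its underside.

How it is judged:
On the way, in this order (a step that is already met when the one before it is completed fails the run):
1. lid 1 is flat and pressed home (tube 1 of the row, counted from the end the lids lean out towards) (value of joint lid1 below 0.1 rad and value of joint snap1 below 0.0012 m), for 0.1 s.
2. lid 2 is flat and pressed home (tube 2 of the row, counted from the end the lids lean out towards) (value of joint lid2 below 0.1 rad and value of joint snap2 below 0.0012 m), for 0.1 s.
3. lid 3 is flat and pressed home (tube 3 of the row, counted from the end the lids lean out towards) (value of joint lid3 below 0.1 rad and value of joint snap3 below 0.0012 m), for 0.1 s.
4. lid 4 is flat and pressed home (tube 4 of the row, counted from the end the lids lean out towards) (value of joint lid4 below 0.1 rad and value of joint snap4 below 0.0012 m), for 0.1 s.
At the end, for the whole second after the job is handed in: all four lids lie flat (within 0.1 rad) and are pressed home (within 1.2 mm); the rack stands flat and at rest on the desk, both ends of the row within 20 mm of where they were; pen and blue bottle are within 20 mm of where they were (all of step 1 and all of step 2 and all of step 3 and all of step 4 and not (distance of any of mouth1, mouth4 from where it was at the start of the episode above 0.02 m) and angle between rack's own z axis and vertical below 0.05 rad and linear speed of rack below 0.01 m/s and distance of each of marker, dye_bottle from where it was at the start of the episode below 0.02 m); the robot touches nothing.
It fails at once if the rack is lifted or tipped off the desk (height (world z) of rack above 0.008 m or angle between rack's own z axis and vertical above 0.1 rad).
It fails at once if either end of the row is shoved more than 20 mm (distance of any of mouth1, mouth4 from where it was at the start of the episode above 0.02 m).
It fails at once if the tubes or the rack are pressed with more than 30 N (contact force between any of the fingers, the arm and rack above 30 N).
It fails at once if the pen or the blue bottle is moved more than 20 mm (distance of any of marker, dye_bottle from where it was at the start of the episode above 0.02 m).
It also fails if it takes over 43 s, if anything falls off the work surface, if the arm or the gripper's body presses on something with over 40 N, if the wrist force passes 120 N, or if a joint passes its speed limit or range.

### The arm

A 7-joint arm with a two-finger parallel gripper is mounted at the origin on a cart in front of the work surface, level with it; the furniture and walls round the work are solid. World frame = base frame: x ahead of the robot, y to its left, z up, the work surface at z = 0. Lengths are in m, angles in rad, forces in N, time in s.
With the tool pointing down it reaches from about 0.425 to 1.025 m from the base axis. Payload 9.4 kg.
Tool frame: the origin (TCP) lies at the very end of the fingers, on their centre line; the grasp point (between the pads) lies 19 mm behind it; z points along the fingers, y is the direction in which the jaws open and shut (so a half turn about z gives the same grasp; the last joint's range is limited). The gripper opens to 85 mm and grips with 20 to 120 N. Pads are 22 mm wide; open, the fingers measure 114 mm over their backs; the gripper's body (76 mm by 85 mm) begins 54 mm behind the grasp point. The pads swing forward as they close: fully open they stand 13 mm farther back than shut.
Start: joints at [1.209, 0.599, -0.003, 1.599, 0.002, 0.943, -0.08], TCP at [0.204, -0.696, 0.2] pointing down, gripper open.
Joint ranges: [-2.57, 2.57], [-0.35, 1.97], [-1.29, 1.29], [0.11, 2.56], [-1.05, 4.19], [0.11, 1.86], [-2.63, 2.63]. Speed limits (rad/s): [2.22, 2.22, 3.01, 3.01, 3.14, 3.14, 3.14].

### API

Orientations are given as a 3x3 rotation matrix whose columns are the frame's x, y, z axes.
In Python, from cell import robot gives the robot as it stands.
- The arm moves only by the tool step_arm, never from a script. Its argument "targets" is text: rows parted by semicolons, each of 6 numbers parted by spaces: the shift along the tool's x, y, z in mm, then the turn, a rotation vector about the tool's x, y, z in rad. A call has 1 to 12 rows; each row is the pose to reach, as a shift and turn from the pose commanded when the call began, along the tool's axes at that moment; what a row does not reach only later rows make up. A row lasts 1/12 s, in which the tool goes at most 41.7 mm and 7.16 degrees, less where a joint would pass 70% of its speed; a pose out of reach is approached as far as the arm can. A call with a gripper value outside its range is refused whole. "hand" is the closure, from 0 (fully open) to 1 (shut), set as the call begins (left out, the last holds). The fingers move at their own pace and stop on an object; "force" is the grip in N (left out, the last holds). Time passes only in rows, so rows that repeat a pose let the fingers close. It gives the time, the measured TCP pose, the force and the opening at its end, in the units of the state.
- robot.read_state(): the state, without advancing time (a new reading comes with each control period).
- robot.camera(name): name is "scene" or "top" or "wrist"; returns (picture, depth): 420x560x3 uint8, blue, green, red; 420x560 float32, m along the optical axis (not along the pixel's ray), 0 where there is no reading.
- robot.get_calibration(name): a dict with "fx", "fy", "cx", "cy" (pixels), "R" (3x3) and "t" (3): a world point X has camera coordinates R X + t. Camera axes: x right, y down, z forward; pixel columns grow to the right and rows downward; lengths in m; the calibration is good to about 2 mm. A picture is of the moment at which its call begins: read the wrist's pose just before it. get_calibration takes no time and is no camera call; for the wrist camera it gives the pose at the moment of the call.
- robot.finish_job(): hands the job in, once; it reports no verdict.
The state is a dict: "clock": time; "joint_pos": joint angles; "qvel": joint speeds; "tau": joint torques, N m; "tool_pos": TCP position; "tool_rot": TCP orientation; "force": force on the tool from outside, world axes, zero at the start; "wrist_torque": the same for the moment, N m; "opening": finger opening in m.
Only numpy, scipy, OpenCV 4.12 (cv2) and the standard library are available. Lean on these libraries where they do the work, as an engineer would, in place of code of your own. Each camera call takes 0.05 s, during which the arm holds its last target.

## Working session

There is one attempt and no reset: what is moved stays moved. The work goes in short steps, Python scripts to look and compute and a tool call to move; the robot and the scene stay as the last step left them, time stands still between calls to the robot, and variables do not carry over. Pictures are saved under pics/ and viewed, and the job is handed in when it is done.

Besides the shell and the picture viewer there is one more tool, called after "Emit:" in YAML: its name, and indented under it one key for each argument. step_arm: Moves the arm, as the interface text tells. Its arguments: {"type":"object","properties":{"targets":{"type":"string"},"hand":{"type":"number"},"force":{"type":"number"}},"required":["targets"]}

```bash
mkdir -p pics; python3 - <<'E'
from cell import robot
import cv2,numpy as np
s=robot.read_state();print({k:np.round(v,3).tolist() for k,v in s.items()})
for n in("scene","top"):
    p,d=robot.camera(n);cv2.imwrite(f"pics/{n}0.png",p);np.save(f"pics/{n}0.npy",d)
    c=robot.get_calibration(n);print(n,c)
E
```

```text
{'clock': 0.0, 'joint_pos': [1.209, 0.6, -0.003, 1.6, 0.002, 0.943, -0.08], 'qvel': [0.0, 0.0, 0.001, -0.001, -0.001, -0.0, -0.001], 'tau': [-0.001, -77.646, 1.564, -25.802, 0.012, 0.009, 0.0], 'tool_pos': [0.204, -0.695, 0.199], 'tool_rot': [[0.96, 0.281, -0.001], [0.281, -0.96, 0.001], [-0.0, -0.002, -1.0]], 'force': [-0.97, -0.328, 0.623], 'wrist_torque': [-0.016, 0.039, 0.009], 'opening': 0.086}
scene {'fx': 520.6120347392141, 'fy': 520.6120347392141, 'cx': 275.34897246359975, 'cy': 207.89543830573353, 'R': array([[-0.50358795, -0.86394289, -0.00136325],
       [-0.67397735,  0.39384422, -0.62501301],
       [ 0.54051246, -0.31383022, -0.78061314]]), 't': array([0.40129676, 0.40099851, 0.62291713])}
top {'fx': 542.7581285527766, 'fy': 542.7581285527766, 'cx': 280.1163582705713, 'cy': 206.84761231425952, 'R': array([[-0.00602719, -0.99993659,  0.00951281],
       [-0.98027791,  0.00402901, -0.19758287],
       [ 0.19753202, -0.01051607, -0.98024003]]), 't': array([0.11081042, 0.59370245, 0.83408363])}
```

View pics/scene0.png

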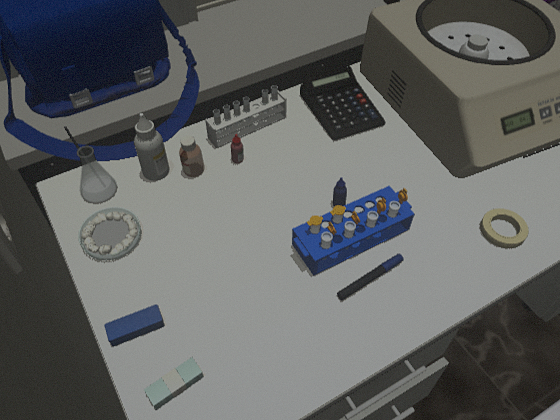

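View pics/top0.png

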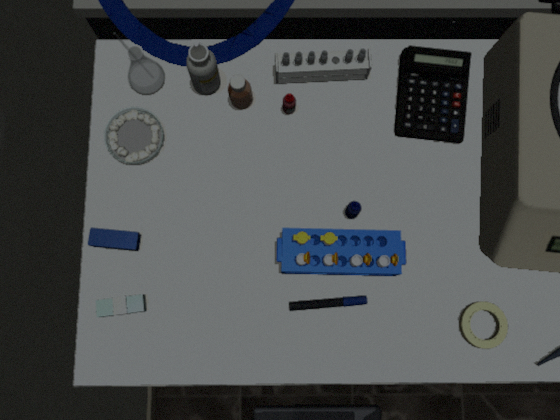

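The scene camera shows the rack at about (355,230), with the pen in front of it at (370,276). The top view shows the rack at x 280–402, y 228–276. Its open tubes are at about (302,259), (330,259), (357,260) and (384,261), and the lids lean right, towards -y. The bottle is at (353,209) and the pen at (328,303).

```bash
cat > h.py <<'E'
import numpy as np
def ray(c,u,v,z):
    d=np.array([(u-c["cx"])/c["fx"],(v-c["cy"])/c["fy"],1.]);R=c["R"];o=-R.T@c["t"];w=R.T@d
    return o+w*(z-o[2])/w[2]
def proj(c,X):
    p=c["R"]@X+c["t"];return np.array([c["fx"]*p[0]/p[2]+c["cx"],c["fy"]*p[1]/p[2]+c["cy"]])
E
python3 - <<'E'
from cell import robot
import cv2,numpy as np
from h import *
c=robot.get_calibration("top");p=cv2.imread("pics/top0.png");d=np.load("pics/top0.npy")
hsv=cv2.cvtColor(p,cv2.COLOR_BGR2HSV)
roi=np.zeros(p.shape[:2],np.uint8);roi[220:285,270:415]=255
m=cv2.inRange(hsv,(100,120,60),(125,255,255))&roi
V,U=np.nonzero(m)
# deck points by depth height
o=-c["R"].T@c["t"]
def P(u,v):
    z=d[v,u];q=np.array([(u-c["cx"])/c["fx"]*z,(v-c["cy"])/c["fy"]*z,z]);return c["R"].T@(q-c["t"])
pts=np.array([P(u,v) for u,v in zip(U,V)])
print(len(pts),np.percentile(pts[:,2],[5,25,50,75,95]))
k=abs(pts[:,2]-.048)<.006
mm=np.zeros_like(m);mm[V[k],U[k]]=255
mm=cv2.morphologyEx(mm,cv2.MORPH_CLOSE,np.ones((9,9)))
mm=cv2.morphologyEx(mm,cv2.MORPH_OPEN,np.ones((5,5)))
cs=max(cv2.findContours(mm,0,1)[0],key=cv2.contourArea)
w=np.array([ray(c,*q,.048)[:2] for q in cs[:,0].astype(float)],np.float32)
print("deck rect",cv2.minAreaRect(w*1000))
# white collars
g=cv2.inRange(hsv,(0,0,120),(180,90,255))&roi; g[:250]=0
n,l,st,ce=cv2.connectedComponentsWithStats(g)
for i in range(1,n):
    if st[i,4]>20: print("white",ce[i],st[i],ray(c,*ce[i],.07).round(4))
y=cv2.inRange(hsv,(8,120,100),(35,255,255))&roi
n,l,st,ce=cv2.connectedComponentsWithStats(y)
for i in range(1,n):
    if st[i,4]>8: print("orange",ce[i],st[i],ray(c,*ce[i],.073).round(4))
im=cv2.resize(p[195:320,265:415],None,fx=5,fy=5,interpolation=cv2.INTER_CUBIC)
cv2.imwrite("pics/topz.png",im)
E
```

```text
4449 [0.00643379 0.04598423 0.04790375 0.04917451 0.05090541]
deck rect ((523.0247802734375, 8.333648681640625), (210.57518005371094, 71.34264373779297), 88.44461059570312)
orange [301.42372881 237.02542373] [294 232  16  11 118] [0.542  0.0741 0.073 ]
orange [328.66086957 237.64347826] [321 233  16  11 115] [0.5408 0.0305 0.073 ]
orange [365.88888889 258.88888889] [365 256   3   6   9] [ 0.5064 -0.0279  0.073 ]
```

View pics/topz.png

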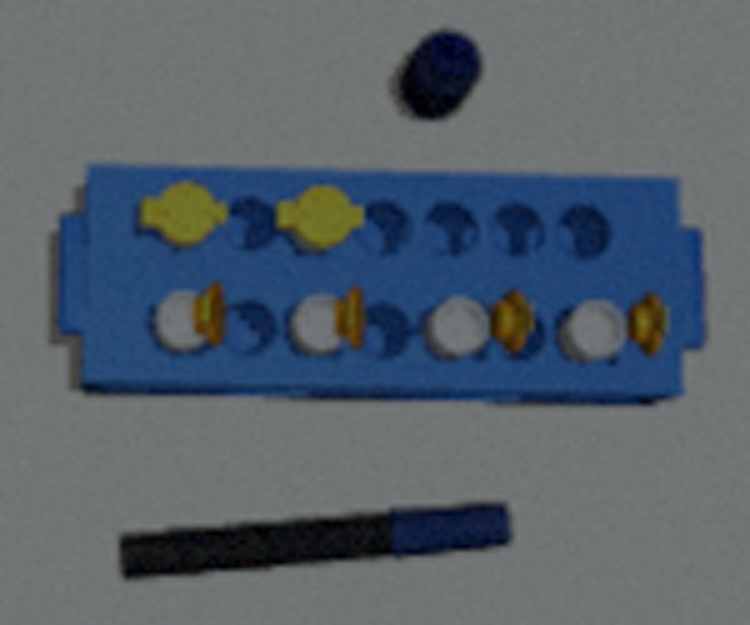

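```bash
python3 - <<'E'
from cell import robot
import cv2,numpy as np
from h import *
c=robot.get_calibration("top");p=cv2.imread("pics/top0.png")
k=np.ones((3,3))
# refined deck corners by crop pixel reading
for n,(a,b) in dict(NL=(88,165),NR=(680,178),FR=(682,393),FL=(82,386)).items(): print(n,ray(c,265+a/5-.4,195+b/5-.4,.048).round(4))
hsv=cv2.cvtColor(p,cv2.COLOR_BGR2HSV)
roi=np.zeros(p.shape[:2],np.uint8);roi[252:270,285:400]=255
g=cv2.inRange(hsv,(0,0,75),(180,70,255))&roi
n,l,st,ce=cv2.connectedComponentsWithStats(g)
W=[]
for i in range(1,n):
    if st[i,4]>20: print("white",ce[i],st[i],ray(c,*ce[i],.07).round(4))
for a,b in[(596,330),(458,326),(320,323),(184,320)]:
    W.append(ray(c,265+a/5-.4,195+b/5-.4,.07)[:2])
W=np.array(W)
print(W.round(4)); L=np.array([[-17,-66],[-17,-22],[-17,22],[-17,66]])/1e3
# shut lids too: centre of disc
for a,b in[(322,217),(185,214)]: W=np.vstack([W,ray(c,265+a/5-.4,195+b/5-.4,.073)[:2]])
L=np.vstack([L,[[.017,.022],[.017,.066]]])
cl,cw=L.mean(0),W.mean(0)
U,S,Vt=np.linalg.svd((L-cl).T@(W-cw));R=Vt.T@U.T;t=cw-R@cl
print("yaw",np.arctan2(R[1,0],R[0,0]),"rack",t,"res",(W-(L@R.T+t)).round(4).tolist())
print("mouths",(L@R.T+t).round(4).tolist())
# scene check
c2=robot.get_calibration("scene");q=cv2.imread("pics/scene0.png")
for x in (L@R.T+t): cv2.circle(q,tuple(int(v) for v in proj(c2,np.r_[x,.07]).round()),1,(0,0,255),-1)
cv2.imwrite("pics/chk.png",cv2.resize(q[160:310,280:430],None,fx=4,fy=4,interpolation=cv2.INTER_CUBIC))
E
```

```text
NL [0.5614 0.1044 0.048 ]
NR [ 0.5562 -0.0914  0.048 ]
FR [ 0.4854 -0.0885  0.048 ]
FL [0.4887 0.1069 0.048 ]
white [300.18518519 259.        ] [296 253  10  12  81] [0.5071 0.0764 0.07  ]
white [327.89156627 259.30120482] [323 254  10  12  83] [0.5064 0.0323 0.07  ]
white [356.44339623 259.83018868] [351 254  12  12 106] [ 0.5053 -0.0133  0.07  ]
white [383.81308411 260.46728972] [378 255  12  12 107] [ 0.5041 -0.0569  0.07  ]
[[ 0.5039 -0.0569]
 [ 0.5054 -0.0129]
 [ 0.5065  0.0311]
 [ 0.5077  0.0745]]
yaw -0.0275916516871272 rack [0.52275759 0.00846433] res [[-0.0001, 0.0001], [0.0002, 0.0002], [0.0002, 0.0002], [0.0001, -0.0004], [-0.0002, 0.0], [-0.0002, -0.0001]]
mouths [[0.5039, -0.057], [0.5052, -0.0131], [0.5064, 0.0309], [0.5076, 0.0749], [0.5404, 0.03], [0.5416, 0.074]]
```

View pics/chk.png

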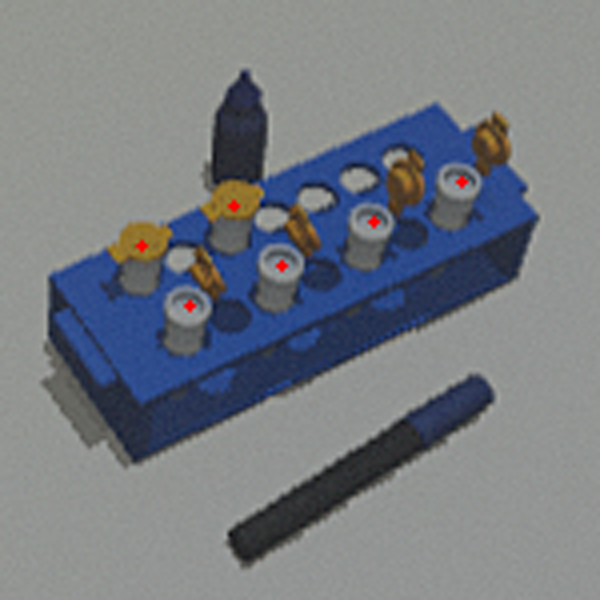

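The projected mouths land on the tube mouths in the scene view too. Fit residuals are under 0.5 mm, and the rack yaw is -0.028 rad. Before moving I'll check how much room the centrifuge leaves and compute the first move.

```bash
python3 - <<'E'
from cell import robot
import numpy as np
from h import *
c=robot.get_calibration("top");d=np.load("pics/top0.npy")
V,U=np.mgrid[0:420,0:560]
q=np.stack([(U-c["cx"])/c["fx"]*d,(V-c["cy"])/c["fy"]*d,d],-1).reshape(-1,3)
X=(q-c["t"])@c["R"];X=X[d.ravel()>0]
for x0 in np.arange(.25,.8,.05):
    k=(abs(X[:,0]-x0)<.025)&(X[:,1]<-.1)&(X[:,2]>.06)
    print(round(x0,2), (X[k,1].max().round(3),X[k,2].max().round(3)) if k.any() else None)
s=robot.read_state();R=s["tool_rot"];
yaw=-.0276
Rd=np.array([[np.cos(yaw),np.sin(yaw),0],[np.sin(yaw),-np.cos(yaw),0],[0,0,-1.]])
from scipy.spatial.transform import Rotation as Ro
print("turn",Ro.from_matrix(R.T@Rd).as_rotvec())
for t in([.40,-.40,.2],[.44,-.115,.2],[.5025,-.115,.2],[.5025,-.115,.13]): print(t,((np.array(t)-s["tool_pos"])@R*1000).round(1))
E
```

```text
0.25 None
0.3 None
0.35 None
0.4 None
0.45 None
0.5 (np.float64(-0.227), np.float64(0.118))
0.55 (np.float64(-0.228), np.float64(0.168))
0.6 (np.float64(-0.233), np.float64(0.169))
0.65 (np.float64(-0.239), np.float64(0.169))
0.7 (np.float64(-0.244), np.float64(0.175))
0.75 (np.float64(-0.248), np.float64(0.174))
turn [-0.00138524  0.00032757  0.31246819]
[0.4, -0.4, 0.2] [ 271.5 -228.2   -0.4]
[0.44, -0.115, 0.2] [ 3.900e+02 -4.905e+02 -1.000e-01]
[0.5025, -0.115, 0.2] [ 4.500e+02 -4.729e+02 -1.000e-01]
[0.5025, -0.115, 0.13] [ 450.  -472.8   69.9]
```

Emit:
step_arm:
  targets: "272 -228 0 0 0 0.3125;272 -228 0 0 0 0.3125;272 -228 0 0 0 0.3125;272 -228 0 0 0 0.3125;272 -228 0 0 0 0.3125;272 -228 0 0 0 0.3125;272 -228 0 0 0 0.3125;272 -228 0 0 0 0.3125;272 -228 0 0 0 0.3125;390 -490 0 0 0 0.3125;390 -490 0 0 0 0.3125;390 -490 0 0 0 0.3125"
  hand: 1
  force: 40

```text
clock: 1.1
tool_pos: [0.4178, -0.275, 0.1997]
tool_rot: [[1.0, -0.028, -0.0], [-0.028, -1.0, 0.0], [-0.001, -0.0, -1.0]]
force: [1.2, -0.2, -0.1]
opening: -0.0
```

```bash
cat > g.py <<'E'
import sys,numpy as np
from cell import robot
from h import *
s=robot.read_state();R=s["tool_rot"];print(s["clock"],s["tool_pos"].round(4),R.round(3).tolist(),s["force"].round(1),s["opening"])
a=list(map(float,sys.argv[1:]))
for i in range(0,len(a),3): print(a[i:i+3],((np.array(a[i:i+3])-s["tool_pos"])@R*1000).round(1))
E
python3 g.py .44 -.115 .2 .5025 -.115 .2
```

```text
1.1 [ 0.4178 -0.275   0.1997] [[1.0, -0.028, -0.0], [-0.028, -1.0, 0.0], [-0.001, -0.0, -1.0]] [ 1.2 -0.2 -0.1] -1.1206861333287772e-06
[0.44, -0.115, 0.2] [  17.7 -160.5   -0.2]
[0.5025, -0.115, 0.2] [  80.2 -162.3   -0.3]
```

Emit:
step_arm:
  targets: "20 -40 0 0 0 0;40 -80 0 0 0 0;60 -120 0 0 0 0;80 -160 0 0 0 0;80 -160 30 0 0 0;80 -160 60 0 0 0;80 -160 60 0 0 0;80 -160 60 0 0 0;80 -160 60 0 0 0;80 -160 60 0 0 0"

```text
clock: 1.93
tool_pos: [0.5028, -0.1201, 0.1415]
tool_rot: [[1.0, -0.029, 0.002], [-0.029, -1.0, -0.001], [0.002, 0.0, -1.0]]
force: [1.1, -0.7, -0.4]
opening: 0.0
```

```bash
python3 g.py .5039 -.057 .07 .5052 -.0131 .07 .5076 .0749 .07
python3 - <<'E'
from cell import robot
import cv2
p,d=robot.camera("scene");cv2.imwrite("pics/s1.png",cv2.resize(p[110:310,280:480],None,fx=3,fy=3,interpolation=cv2.INTER_CUBIC))
p,d=robot.camera("wrist");cv2.imwrite("pics/w1.png",p)
E
```

```text
1.9333 [ 0.5028 -0.1201  0.1415] [[1.0, -0.029, 0.002], [-0.029, -1.0, -0.001], [0.002, 0.0, -1.0]] [ 1.1 -0.7 -0.4] 4.409517167626103e-05
[0.5039, -0.057, 0.07] [ -0.8 -63.1  71.4]
[0.5052, -0.0131, 0.07] [  -0.8 -107.1   71.4]
[0.5076, 0.0749, 0.07] [  -1.  -195.1   71.4]
```

View pics/s1.png

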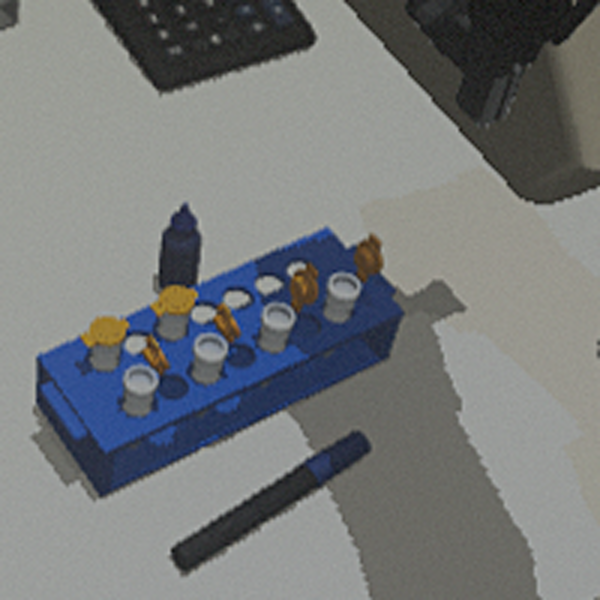

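View pics/w1.png

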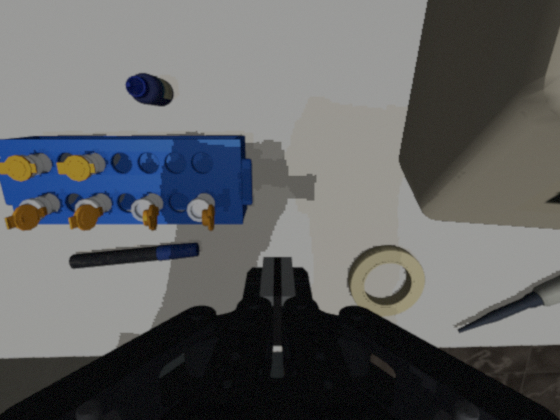

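The scene view shows the fingers up at the right and all lids still open. In the wrist view the shut tips are narrow, at about (278,262), behind lid 1 at (207,215). Next I go down behind lid 1 and sweep over it.

Emit:
step_arm:
  targets: "-0.8 0 25 0 0 0;-0.8 0 47 0 0 0;-0.8 -10 48 0 0 0;-0.8 -20 48 0 0 0;-0.8 -25 48 0 0 0;-0.8 -30 48 0 0 0;-0.8 -35 48 0 0 0;-0.8 -40 48 0 0 0;-0.8 -45 48 0 0 0;-0.8 -50 48 0 0 0"

```text
clock: 2.87
tool_pos: [0.5031, -0.0685, 0.0924]
tool_rot: [[1.0, -0.028, 0.001], [-0.028, -1.0, -0.0], [0.001, 0.0, -1.0]]
force: [-0.3, 0.6, 0.2]
opening: -0.0002
```

```bash
python3 g.py .5039 -.057 .07
python3 - <<'E'
from cell import robot
import cv2
p,d=robot.camera("scene");cv2.imwrite("pics/s2.png",cv2.resize(p[110:310,280:480],None,fx=3,fy=3,interpolation=cv2.INTER_CUBIC))
E
```

```text
2.8667 [ 0.5031 -0.0685  0.0924] [[1.0, -0.028, 0.001], [-0.028, -1.0, -0.0], [0.001, 0.0, -1.0]] [-0.3  0.6  0.2] -0.0002367807000119946
[0.5039, -0.057, 0.07] [  0.5 -11.5  22.4]
```

View pics/s2.png

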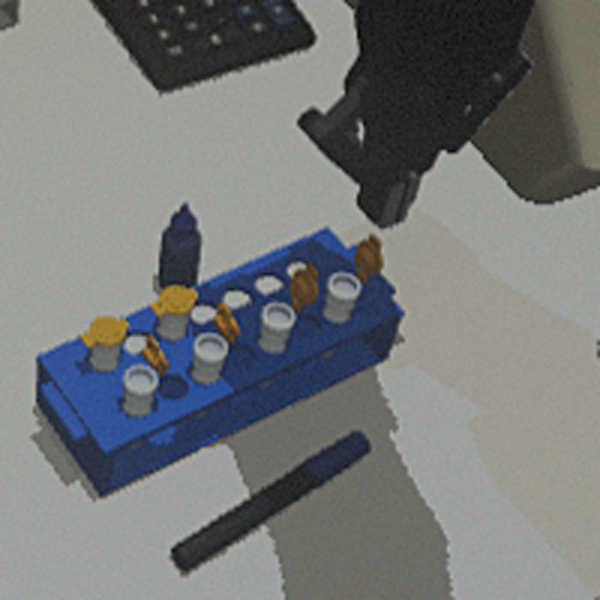

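```bash
python3 - <<'E'
from cell import robot
import numpy as np,cv2
from h import *
c=robot.get_calibration("scene");s=robot.read_state()
print(s["clock"],s["tool_pos"],(proj(c,s["tool_pos"])-[280,110])*3)
for X in ([.5039,-.057,.07],[.5036,-.069,.0745],[.5036,-.078,.1]): print((proj(c,np.array(X))-[280,110])*3)
p,d=robot.camera("scene")
for u,v in((410,182),(405,172),(403,195),(394,205),(430,190)):
    z=d[v,u];q=np.array([(u-c["cx"])/c["fx"]*z,(v-c["cy"])/c["fy"]*z,z]);print(u,v,c["R"].T@(q-c["t"]))
cv2.imwrite("pics/s3.png",cv2.resize(p[110:310,280:480],None,fx=3,fy=3,interpolation=cv2.INTER_CUBIC))
p,d=robot.camera("top");cv2.imwrite("pics/t3.png",cv2.resize(p[180:330,265:465],None,fx=4,fy=4,interpolation=cv2.INTER_CUBIC))
E
```

```text
2.9167 [ 0.50302542 -0.06747516  0.09226983] [367.54673787 252.46624043]
[343.86289811 284.92009314]
[362.94687525 271.57584845]
[384.96330287 234.96896416]
410 182 [ 0.49157313 -0.06234963  0.13603681]
405 172 [ 0.49915456 -0.05371379  0.15635391]
403 195 [ 0.50055431 -0.06619119  0.09344766]
394 205 [ 0.50720224 -0.05946121  0.06487622]
430 190 [ 5.37574393e-01 -1.82588419e-01  2.20523861e-04]
```

View pics/s3.png

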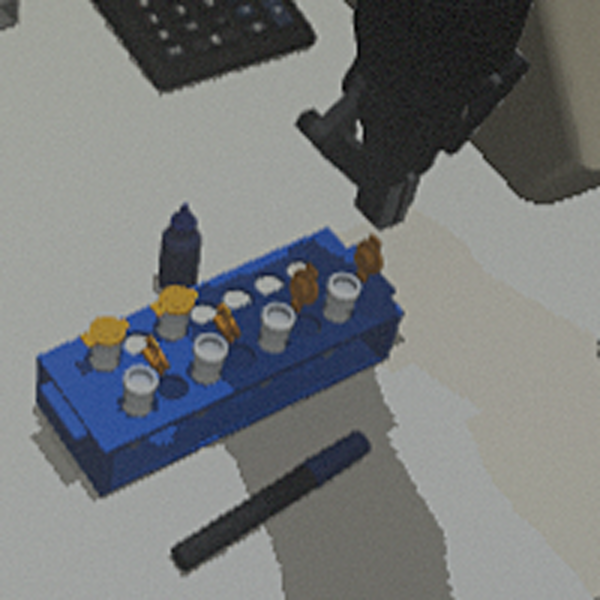

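View pics/t3.png

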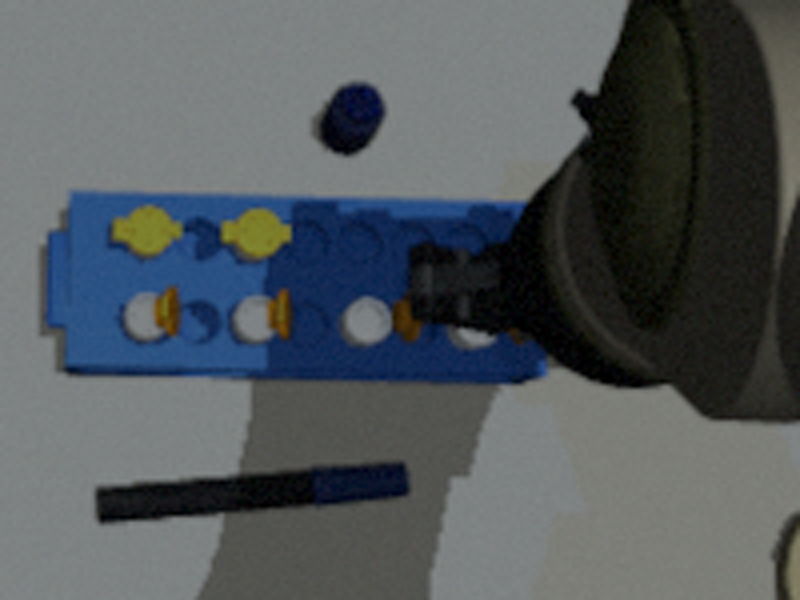

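The tip is drawn at about (388,222) in the scene crop. The reported TCP would project to (367,252), and lid 1 stands there untouched. The reported tip and the picture disagree, so I'll measure the real finger end before going on.

```bash
python3 - <<'E'
from cell import robot
import numpy as np,cv2
from h import *
print({k:np.round(v,3).tolist() for k,v in robot.read_state().items()})
for n in("scene","top"):
    c=robot.get_calibration(n);p,d=robot.camera(n)
    V,U=np.mgrid[0:420,0:560]
    X=((np.stack([(U-c["cx"])/c["fx"]*d,(V-c["cy"])/c["fy"]*d,d],-1).reshape(-1,3)-c["t"])@c["R"]).reshape(420,560,3)
    m=(X[...,2]>.083)&(X[...,2]<.3)&(d>0)&(abs(X[...,0]-.505)<.06)&(X[...,1]>-.16)&(X[...,1]<.12)
    hs=cv2.cvtColor(p,cv2.COLOR_BGR2HSV);dark=m&(hs[...,1]<110)
    for lo in np.arange(.085,.2,.01):
        k=dark&(X[...,2]>=lo)&(X[...,2]<lo+.01)
        if k.sum()>3: print(n,round(lo,3),k.sum(),X[k].min(0).round(3),X[k].max(0).round(3))
E
```

```text
{'clock': 3.017, 'joint_pos': [0.009, 0.507, 0.021, 2.191, -0.023, 0.444, -1.549], 'qvel': [0.011, 0.002, 0.007, 0.0, 0.001, 0.0, 0.005], 'tau': [-0.566, -58.335, 1.374, -13.708, -0.033, -0.002, -0.074], 'tool_pos': [0.503, -0.069, 0.092], 'tool_rot': [[1.0, -0.027, 0.0], [-0.027, -1.0, 0.0], [0.0, -0.0, -1.0]], 'force': [0.311, -0.144, 0.919], 'wrist_torque': [0.005, 0.085, -0.006], 'opening': -0.0}
scene 0.085 30 [ 0.495 -0.071  0.085] [0.516 0.072 0.095]
scene 0.095 20 [ 0.496 -0.073  0.095] [0.513 0.07  0.102]
scene 0.125 41 [ 0.491 -0.079  0.126] [ 0.509 -0.055  0.135]
scene 0.135 82 [ 0.491 -0.083  0.135] [ 0.51  -0.053  0.145]
scene 0.145 73 [ 0.49  -0.082  0.145] [ 0.508 -0.053  0.155]
scene 0.155 45 [ 0.49  -0.076  0.155] [ 0.499 -0.053  0.165]
scene 0.165 107 [ 0.488 -0.1    0.165] [ 0.514 -0.038  0.175]
scene 0.175 206 [ 0.489 -0.11   0.175] [ 0.515 -0.028  0.185]
scene 0.185 207 [ 0.485 -0.115  0.185] [ 0.52  -0.021  0.195]
scene 0.195 217 [ 0.485 -0.123  0.195] [ 0.502 -0.011  0.205]
top 0.085 25 [ 0.495 -0.07   0.085] [0.518 0.071 0.092]
top 0.125 5 [ 0.493 -0.062  0.127] [ 0.496 -0.062  0.133]
top 0.165 8 [ 0.49  -0.053  0.169] [ 0.496 -0.036  0.175]
top 0.175 14 [ 0.49  -0.054  0.175] [ 0.498 -0.041  0.185]
top 0.185 15 [ 0.491 -0.042  0.185] [ 0.496 -0.027  0.195]
top 0.195 12 [ 0.492 -0.035  0.195] [ 0.512 -0.02   0.2  ]
```

Both cameras put the real finger end at z ≈ 0.126 while the state reports 0.092. In x and y they agree, so the tip is about 34 mm short of the reported TCP and is hovering above lid 1. I'll back off to -y, lower some more and measure the tip again.

Emit:
step_arm:
  targets: "0.3 20 0 0 0 0;0.3 45 0 0 0 0;0.3 50 10 0 0 0;0.3 50 20 0 0 0;0.3 50 20 0 0 0;0.3 50 20 0 0 0"

```text
clock: 3.62
tool_pos: [0.5012, -0.1181, 0.0712]
tool_rot: [[1.0, -0.027, -0.002], [-0.027, -1.0, 0.001], [-0.002, -0.001, -1.0]]
force: [0.4, 0.1, -0.5]
opening: 0.0002
```

```bash
cat > tip.py <<'E'
from cell import robot
import numpy as np,cv2,sys
from h import *
s=robot.read_state();T=s["tool_pos"];print(s["clock"],T.round(4),s["force"].round(2),s["tool_rot"].round(3).tolist())
c=robot.get_calibration("scene");p,d=robot.camera("scene")
V,U=np.mgrid[0:420,0:560]
X=((np.stack([(U-c["cx"])/c["fx"]*d,(V-c["cy"])/c["fy"]*d,d],-1).reshape(-1,3)-c["t"])@c["R"]).reshape(420,560,3)
hs=cv2.cvtColor(p,cv2.COLOR_BGR2HSV)
m=(X[...,2]>T[2]+.02)&(X[...,2]<T[2]+.065)&(d>0)&(abs(X[...,0]-T[0])<.02)&(abs(X[...,1]-T[1])<.025)
z=X[m][:,2];print(m.sum(),"z",np.percentile(z,[0,2,5,10]),X[m].min(0),X[m].max(0))
k=np.argsort(z)[:15];print(X[m][k].round(4)[:8])
cv2.imwrite(f"pics/{sys.argv[1]}.png",cv2.resize(p[110:310,280:480],None,fx=3,fy=3,interpolation=cv2.INTER_CUBIC))
E
python3 tip.py s4; python3 g.py .5039 -.057 .07
```

```text
3.6167 [ 0.5012 -0.1181  0.0712] [ 0.44  0.13 -0.53] [[1.0, -0.027, -0.002], [-0.027, -1.0, 0.001], [-0.002, -0.001, -1.0]]
199 z [0.10328493 0.10570604 0.10716841 0.11117536] [ 0.48903262 -0.13192803  0.10328493] [ 0.50893552 -0.1023031   0.13583807]
[[ 0.4929 -0.1133  0.1033]
 [ 0.4934 -0.1114  0.1039]
 [ 0.4914 -0.1179  0.1045]
 [ 0.4911 -0.1216  0.1052]
 [ 0.4932 -0.1128  0.1057]
 [ 0.4923 -0.1141  0.1059]
 [ 0.4939 -0.1112  0.1059]
 [ 0.4911 -0.1192  0.1065]]
3.6667 [ 0.5015 -0.118   0.0716] [[1.0, -0.027, -0.001], [-0.027, -1.0, 0.001], [-0.001, -0.001, -1.0]] [-0.1 -0.1 -0.7] 0.0003248636906573389
[0.5039, -0.057, 0.07] [  0.7 -61.1   1.7]
```

View pics/s4.png

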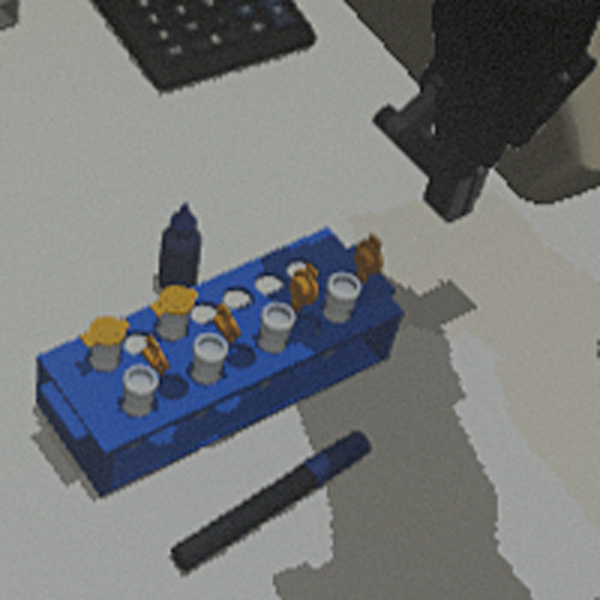

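The tip sits 33 mm above the reported TCP. Lowering 12 mm puts the true tip at about 0.0925, then I sweep lid 1.

Emit:
step_arm:
  targets: "0.7 0 12 0 0 0;0.7 -8 12 0 0 0;0.7 -16 12 0 0 0;0.7 -20 12 0 0 0;0.7 -24 12 0 0 0;0.7 -28 12 0 0 0;0.7 -32 12 0 0 0;0.7 -36 12 0 0 0;0.7 -40 12 0 0 0;0.7 -44 12 0 0 0;0.7 -48 12 0 0 0;0.7 -48 12 0 0 0"

```text
clock: 4.67
tool_pos: [0.5038, -0.0701, 0.06]
tool_rot: [[1.0, -0.027, -0.0], [-0.027, -1.0, 0.0], [-0.0, -0.0, -1.0]]
force: [-0.5, 0.4, 0.2]
opening: 0.0001
```

```bash
python3 tip.py s5; python3 g.py .5039 -.057 .07
```

```text
4.6667 [ 0.5038 -0.0701  0.06  ] [-0.54  0.41  0.23] [[1.0, -0.027, -0.0], [-0.027, -1.0, 0.0], [-0.0, -0.0, -1.0]]
242 z [0.08097791 0.08364969 0.08692768 0.08823794] [ 0.49117104 -0.08372673  0.08097791] [ 0.51195508 -0.05449914  0.12501662]
[[ 0.4992 -0.0598  0.081 ]
 [ 0.5064 -0.0592  0.0815]
 [ 0.5088 -0.0591  0.0816]
 [ 0.4989 -0.0612  0.083 ]
 [ 0.4997 -0.0597  0.0831]
 [ 0.5026 -0.0578  0.0838]
 [ 0.5012 -0.0585  0.0848]
 [ 0.4989 -0.0563  0.086 ]]
4.7167 [ 0.5038 -0.0706  0.06  ] [[1.0, -0.027, -0.0], [-0.027, -1.0, 0.0], [-0.0, -0.0, -1.0]] [-0.2  0.5 -0.1] -4.818603272233757e-05
[0.5039, -0.057, 0.07] [ -0.3 -13.6 -10. ]
```

View pics/s5.png

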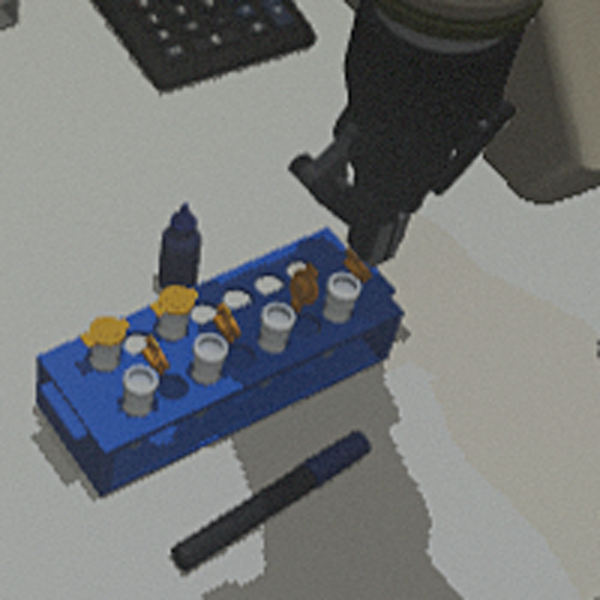

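Lid 1 is tipping at crop (355,265), well below upright, with almost no force. I carry on over the mouth and down.

Emit:
step_arm:
  targets: "0 -4 0 0 0 0;0 -8 0 0 0 0;0 -12 2 0 0 0;0 -12 5 0 0 0;0 -12 8 0 0 0;0 -12 10 0 0 0;0 -12 12 0 0 0;0 -12 14 0 0 0;0 -12 15 0 0 0;0 -12 15 0 0 0"

```text
clock: 5.55
tool_pos: [0.504, -0.0592, 0.0448]
tool_rot: [[1.0, -0.028, -0.0], [-0.028, -1.0, -0.0], [-0.0, 0.0, -1.0]]
force: [1.1, 0.4, 0.5]
opening: 0.0003
```

```bash
python3 tip.py s6; python3 g.py .5039 -.057 .07
```

```text
5.55 [ 0.504  -0.0592  0.0448] [1.1  0.37 0.49] [[1.0, -0.028, -0.0], [-0.028, -1.0, -0.0], [-0.0, 0.0, -1.0]]
240 z [0.06521385 0.06678369 0.0687651  0.07060232] [ 0.49196263 -0.0722574   0.06521385] [ 0.51175733 -0.04187893  0.10975602]
[[ 0.497  -0.0513  0.0652]
 [ 0.5001 -0.0495  0.0656]
 [ 0.5022 -0.049   0.0663]
 [ 0.4987 -0.0503  0.0665]
 [ 0.4953 -0.0558  0.0668]
 [ 0.4969 -0.053   0.0668]
 [ 0.501  -0.0499  0.067 ]
 [ 0.4959 -0.0542  0.0671]]
5.6 [ 0.5041 -0.0592  0.0449] [[1.0, -0.028, -0.0], [-0.028, -1.0, -0.0], [-0.0, 0.0, -1.0]] [ 0.9  0.5 -0.6] 0.0001828022229200878
[0.5039, -0.057, 0.07] [ -0.2  -2.2 -25.1]
```

View pics/s6.png

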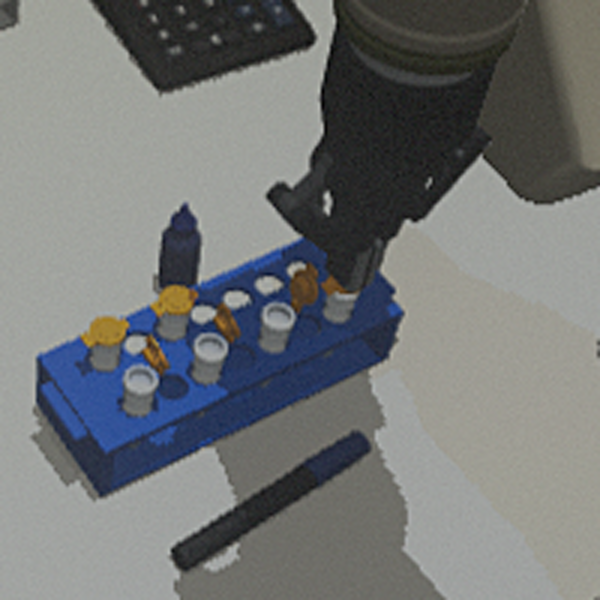

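The finger is over tube 1 with the lid folded beneath it at about (340,285). Now I press in small steps.

Emit:
step_arm:
  targets: "0 -1 1 0 0 0;0 -1 1.5 0 0 0;0 -1 2 0 0 0;0 -1 2 0 0 0"

```text
clock: 5.93
tool_pos: [0.5042, -0.0586, 0.0432]
tool_rot: [[1.0, -0.028, 0.0], [-0.028, -1.0, -0.0], [0.0, 0.0, -1.0]]
force: [-0.0, -3.9, 3.4]
opening: 0.0001
```

Emit:
step_arm:
  targets: "0 0 0.5 0 0 0;0 0 1 0 0 0;0 0 1 0 0 0"

```text
clock: 6.18
tool_pos: [0.5043, -0.0583, 0.0421]
tool_rot: [[1.0, -0.028, 0.0], [-0.028, -1.0, -0.0], [0.0, 0.0, -1.0]]
force: [-0.1, -3.4, 4.2]
opening: -0.0001
```

Emit:
step_arm:
  targets: "0 0 0.5 0 0 0;0 0 1 0 0 0;0 0 1 0 0 0"

```text
clock: 6.43
tool_pos: [0.5043, -0.0582, 0.0416]
tool_rot: [[1.0, -0.028, 0.0], [-0.028, -1.0, -0.0], [0.0, 0.0, -1.0]]
force: [-2.2, -4.1, 14.2]
opening: -0.0001
```

```bash
python3 tip.py s7; python3 g.py .5039 -.057 .07
python3 - <<'E'
from cell import robot
import cv2
p,d=robot.camera("scene");cv2.imwrite("pics/s7z.png",cv2.resize(p[180:240,360:430],None,fx=9,fy=9,interpolation=cv2.INTER_CUBIC))
E
```

```text
6.4333 [ 0.5043 -0.0582  0.0416] [-2.25 -4.1  14.18] [[1.0, -0.028, 0.0], [-0.028, -1.0, -0.0], [0.0, 0.0, -1.0]]
226 z [0.0616879  0.06533635 0.06745782 0.07147152] [ 0.49149425 -0.07130135  0.0616879 ] [ 0.51214543 -0.04267841  0.10643642]
[[ 0.4988 -0.0536  0.0617]
 [ 0.4971 -0.0564  0.0618]
 [ 0.4989 -0.0512  0.0631]
 [ 0.5004 -0.0523  0.0634]
 [ 0.5003 -0.0498  0.0651]
 [ 0.4984 -0.0524  0.0655]
 [ 0.4964 -0.059   0.0662]
 [ 0.4972 -0.0616  0.0663]]
6.4833 [ 0.5043 -0.0583  0.0416] [[1.0, -0.028, 0.001], [-0.028, -1.0, -0.0], [0.001, 0.0, -1.0]] [-1.7 -4.4 13.8] 0.00013894735641363455
[0.5039, -0.057, 0.07] [ -0.4  -1.2 -28.4]
```

View pics/s7z.png

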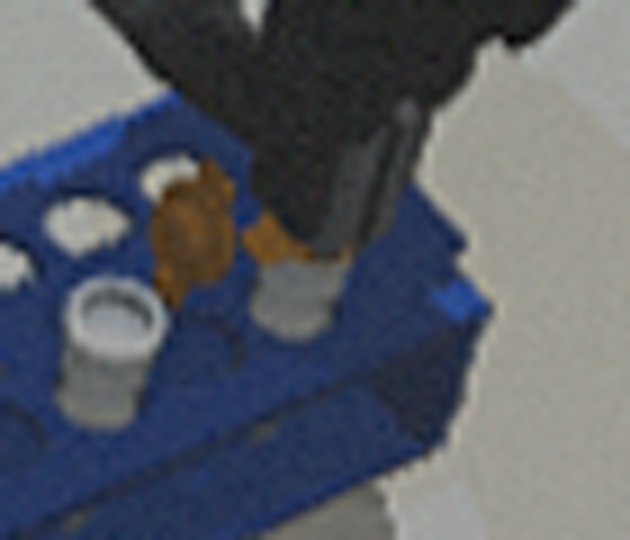

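Lid 1 lies on its collar, and the press ended on a hard stop at 14 N. Next I rise and sweep lid 2, stopping just above the press height to look.

Emit:
step_arm:
  targets: "0 1 -6 0 0 0;0 1 -14 0 0 0;0 1 -20 0 0 0;0 -3 -20 0 0 0;0 -7 -20 0 0 0;0 -11 -20 0 0 0;0 -15 -20 0 0 0;0 -19 -20 0 0 0;0 -23 -20 0 0 0;0 -27 -20 0 0 0;0 -31 -20 0 0 0;0 -31 -20 0 0 0"

```text
clock: 7.53
tool_pos: [0.505, -0.026, 0.0609]
tool_rot: [[1.0, -0.027, -0.0], [-0.027, -1.0, 0.0], [-0.0, -0.0, -1.0]]
force: [-0.1, -0.3, -0.4]
opening: -0.0001
```

```bash
python3 tip.py s8; python3 g.py .5052 -.0131 .07
```

```text
7.5333 [ 0.505  -0.026   0.0609] [-0.09 -0.35 -0.42] [[1.0, -0.027, -0.0], [-0.027, -1.0, 0.0], [-0.0, -0.0, -1.0]]
240 z [0.08102052 0.08468857 0.08750347 0.08937956] [ 0.49319064 -0.03995641  0.08102052] [ 0.51384527 -0.01037397  0.12575207]
[[ 0.4982 -0.0204  0.081 ]
 [ 0.5001 -0.0174  0.0834]
 [ 0.5008 -0.0159  0.0835]
 [ 0.5089 -0.014   0.0837]
 [ 0.5014 -0.0142  0.084 ]
 [ 0.5033 -0.0136  0.0849]
 [ 0.5056 -0.0133  0.0852]
 [ 0.4965 -0.0202  0.0856]]
7.5833 [ 0.505  -0.0265  0.061 ] [[1.0, -0.027, -0.0], [-0.027, -1.0, 0.0], [-0.0, -0.0, -1.0]] [ 0.2 -0.4 -0.2] 7.216639444908247e-05
[0.5052, -0.0131, 0.07] [ -0.2 -13.4  -9. ]
```

View pics/s8.png

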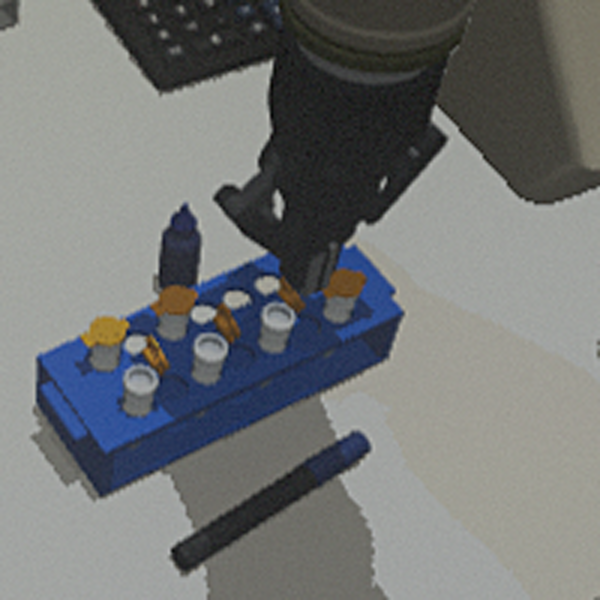

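```bash
cat > lids.py <<'E'
from cell import robot
import numpy as np,cv2
from h import *
M=[[.5039,-.057],[.5052,-.0131],[.5064,.0309],[.5076,.0749],[.5404,.03],[.5416,.074]]
for n in("scene","top"):
    c=robot.get_calibration(n);p,d=robot.camera(n)
    V,U=np.mgrid[0:420,0:560]
    X=((np.stack([(U-c["cx"])/c["fx"]*d,(V-c["cy"])/c["fy"]*d,d],-1).reshape(-1,3)-c["t"])@c["R"]).reshape(420,560,3)
    hs=cv2.cvtColor(p,cv2.COLOR_BGR2HSV)
    o=(hs[...,0]>5)&(hs[...,0]<38)&(hs[...,1]>110)&(d>0)
    for i,m in enumerate(M):
        k=o&(np.hypot(X[...,0]-m[0],X[...,1]-m[1])<.008)&(X[...,2]>.06)
        if k.sum()>5: print(n,i+1,k.sum(),np.median(X[k][:,2]).round(4),"std",X[k][:,2].std().round(4))
E
python3 lids.py
```

```text
scene 1 58 0.0736 std 0.0013
scene 2 35 0.089 std 0.004
scene 3 52 0.0934 std 0.142
scene 4 39 0.0901 std 0.0049
scene 5 62 0.0738 std 0.0013
scene 6 67 0.0738 std 0.0014
top 3 60 0.4187 std 0.145
top 4 23 0.0927 std 0.0049
top 5 79 0.0737 std 0.0018
top 6 76 0.0739 std 0.0016
```

Lid 1 measures 73.6 mm, the same as the two shut tubes at 73.8 mm, so it is home. Now lid 2.

Emit:
step_arm:
  targets: "0 -4 0 0 0 0;0 -8 0 0 0 0;0 -12 2 0 0 0;0 -13 5 0 0 0;0 -13 8 0 0 0;0 -13 11 0 0 0;0 -13 14 0 0 0;0 -13 16 0 0 0;0 -13 17 0 0 0;0 -13 18 0 0 0;0 -13 18 0 0 0"

```text
clock: 8.6
tool_pos: [0.5053, -0.0142, 0.043]
tool_rot: [[1.0, -0.028, -0.0], [-0.028, -1.0, -0.0], [-0.0, 0.0, -1.0]]
force: [0.5, -0.5, 0.5]
opening: 0.0001
```

Emit:
step_arm:
  targets: "0 0 0.5 0 0 0;0 0 1 0 0 0;0 0 1 0 0 0"

```text
clock: 8.85
tool_pos: [0.5054, -0.0142, 0.0421]
tool_rot: [[1.0, -0.028, -0.0], [-0.028, -1.0, -0.0], [0.0, 0.0, -1.0]]
force: [-0.8, -0.1, 3.5]
opening: 0.0001
```

Emit:
step_arm:
  targets: "0 0 0.5 0 0 0;0 0 1 0 0 0;0 0 1 0 0 0"

```text
clock: 9.1
tool_pos: [0.5054, -0.0142, 0.0417]
tool_rot: [[1.0, -0.028, 0.0], [-0.028, -1.0, -0.0], [0.0, 0.0, -1.0]]
force: [-3.1, -0.9, 12.9]
opening: -0.0001
```

Lid 2 ended on the same hard stop, 13 N at the same height. I rise, sweep lid 3 partway and check lid 2.

Emit:
step_arm:
  targets: "0 1 -6 0 0 0;0 1 -14 0 0 0;0 1 -20 0 0 0;0 -3 -20 0 0 0;0 -7 -20 0 0 0;0 -11 -20 0 0 0;0 -15 -20 0 0 0;0 -19 -20 0 0 0;0 -23 -20 0 0 0;0 -27 -20 0 0 0;0 -31 -20 0 0 0;0 -31 -20 0 0 0"

```text
clock: 10.1
tool_pos: [0.5063, 0.0179, 0.061]
tool_rot: [[1.0, -0.027, -0.0], [-0.027, -1.0, 0.0], [-0.0, -0.0, -1.0]]
force: [-0.7, -0.7, 0.2]
opening: -0.0003
```

```bash
python3 tip.py s9|head -1;python3 lids.py; python3 g.py .5064 .0309 .07
```

```text
10.1 [0.5063 0.0179 0.061 ] [-0.69 -0.7   0.19] [[1.0, -0.027, -0.0], [-0.027, -1.0, 0.0], [-0.0, -0.0, -1.0]]
scene 1 56 0.0733 std 0.0023
scene 2 62 0.0734 std 0.0013
scene 3 36 0.0887 std 0.0046
scene 4 45 0.0916 std 0.1121
scene 5 63 0.0735 std 0.0011
scene 6 60 0.0738 std 0.0014
top 4 32 0.4392 std 0.0859
top 6 80 0.0736 std 0.0388
10.25 [0.5063 0.0168 0.061 ] [[1.0, -0.028, -0.0], [-0.028, -1.0, -0.0], [-0.0, 0.0, -1.0]] [ 0.2 -1.2  0.1] -0.0001877754301348639
[0.5064, 0.0309, 0.07] [ -0.2 -14.1  -9. ]
```

View pics/s9.png

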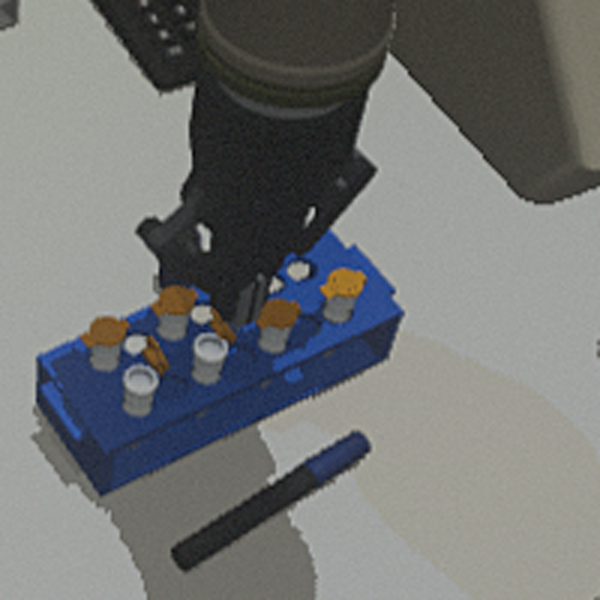

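Lids 1 and 2 (crop (345,280) and (278,312)) lie flat at 73.3 and 73.4 mm. Lid 3 is partly tipped, and the rack has not moved. Now lid 3.

Emit:
step_arm:
  targets: "0 -4 0 0 0 0;0 -8 0 0 0 0;0 -12 2 0 0 0;0 -13 5 0 0 0;0 -13 8 0 0 0;0 -13 11 0 0 0;0 -13 14 0 0 0;0 -13 16 0 0 0;0 -13 17 0 0 0;0 -13 18 0 0 0;0 -13 18 0 0 0"

```text
clock: 11.17
tool_pos: [0.5065, 0.0298, 0.043]
tool_rot: [[1.0, -0.028, -0.0], [-0.028, -1.0, -0.0], [-0.0, 0.0, -1.0]]
force: [-0.6, 0.3, -0.2]
opening: 0.0001
```

Emit:
step_arm:
  targets: "0 0 0.5 0 0 0;0 0 1 0 0 0;0 0 1 0 0 0"

```text
clock: 11.42
tool_pos: [0.5065, 0.0298, 0.0421]
tool_rot: [[1.0, -0.028, -0.0], [-0.028, -1.0, -0.0], [-0.0, 0.0, -1.0]]
force: [-0.8, -0.1, 3.8]
opening: -0.0001
```

Emit:
step_arm:
  targets: "0 0 0.5 0 0 0;0 0 1 0 0 0;0 0 1 0 0 0"

```text
clock: 11.67
tool_pos: [0.5066, 0.0298, 0.0416]
tool_rot: [[1.0, -0.028, 0.0], [-0.028, -1.0, 0.0], [0.0, -0.0, -1.0]]
force: [-3.1, 0.5, 13.8]
opening: -0.0003
```

Emit:
step_arm:
  targets: "0 1 -6 0 0 0;0 1 -14 0 0 0;0 1 -20 0 0 0;0 -3 -20 0 0 0;0 -7 -20 0 0 0;0 -11 -20 0 0 0;0 -15 -20 0 0 0;0 -19 -20 0 0 0;0 -23 -20 0 0 0;0 -27 -20 0 0 0;0 -31 -20 0 0 0;0 -31 -20 0 0 0"

```text
clock: 12.67
tool_pos: [0.5075, 0.0619, 0.061]
tool_rot: [[1.0, -0.027, -0.0], [-0.027, -1.0, 0.0], [-0.0, -0.0, -1.0]]
force: [0.1, 0.5, 0.3]
opening: -0.0002
```

```bash
python3 tip.py s10|head -1;python3 lids.py; python3 g.py .5076 .0749 .07
```

```text
12.6667 [0.5075 0.0619 0.061 ] [0.14 0.46 0.33] [[1.0, -0.027, -0.0], [-0.027, -1.0, 0.0], [-0.0, -0.0, -1.0]]
scene 1 56 0.0733 std 0.0012
scene 2 63 0.0731 std 0.0016
scene 3 63 0.0734 std 0.0013
scene 4 35 0.0901 std 0.0041
scene 6 65 0.0735 std 0.0013
12.8167 [0.5075 0.0608 0.061 ] [[1.0, -0.028, -0.0], [-0.028, -1.0, -0.0], [-0.0, 0.0, -1.0]] [0.6 0.3 0.4] 0.00010183569850429771
[0.5076, 0.0749, 0.07] [ -0.3 -14.1  -9. ]
```

View pics/s10.png

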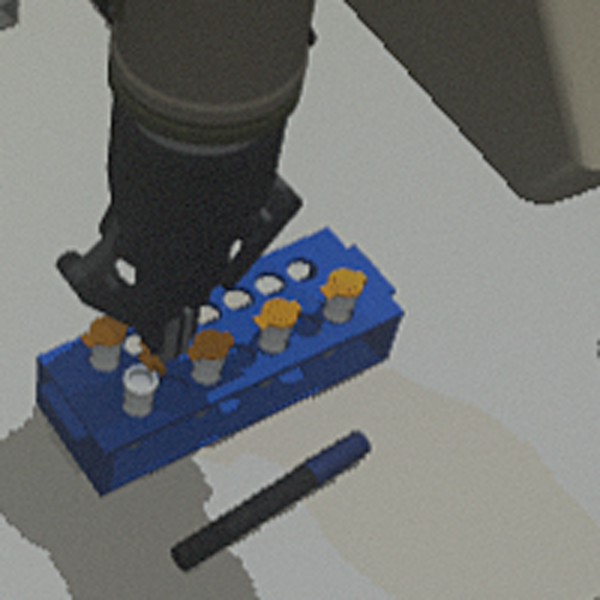

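Lid 3 (210,345) is home at 73.4 mm. Lid 4 at (150,360) is tipping. I repeat the press on lid 4.

Emit:
step_arm:
  targets: "0 -4 0 0 0 0;0 -8 0 0 0 0;0 -12 2 0 0 0;0 -13 5 0 0 0;0 -13 8 0 0 0;0 -13 11 0 0 0;0 -13 14 0 0 0;0 -13 16 0 0 0;0 -13 17 0 0 0;0 -13 18 0 0 0;0 -13 18 0 0 0"

```text
clock: 13.73
tool_pos: [0.5077, 0.0738, 0.043]
tool_rot: [[1.0, -0.028, -0.0], [-0.028, -1.0, -0.0], [-0.0, 0.0, -1.0]]
force: [-0.2, -0.8, -0.5]
opening: -0.0
```

Emit:
step_arm:
  targets: "0 0 0.5 0 0 0;0 0 1 0 0 0;0 0 1 0 0 0"

```text
clock: 13.98
tool_pos: [0.5078, 0.0738, 0.0421]
tool_rot: [[1.0, -0.028, -0.0], [-0.028, -1.0, -0.0], [-0.0, 0.0, -1.0]]
force: [-1.1, -0.3, 3.5]
opening: -0.0003
```

Emit:
step_arm:
  targets: "0 0 0.5 0 0 0;0 0 1 0 0 0;0 0 1 0 0 0"

```text
clock: 14.23
tool_pos: [0.5078, 0.0738, 0.0417]
tool_rot: [[1.0, -0.028, 0.0], [-0.028, -1.0, 0.0], [0.0, -0.0, -1.0]]
force: [-3.1, -0.4, 13.4]
opening: -0.0004
```

Emit:
step_arm:
  targets: "0 0 -10 0 0 0;0 0 -30 0 0 0;0 0 -60 0 0 0;0 0 -100 0 0 0;0 0 -140 0 0 0;-30 0 -150 0 0 0;-60 0 -150 0 0 0;-80 0 -150 0 0 0;-80 0 -150 0 0 0;-80 0 -150 0 0 0;-80 0 -150 0 0 0"

```text
clock: 15.15
tool_pos: [0.4289, 0.0763, 0.1915]
tool_rot: [[1.0, -0.028, 0.001], [-0.028, -1.0, 0.0], [0.001, -0.0, -1.0]]
force: [0.3, -0.7, 0.1]
opening: 0.0002
```

```bash
python3 tip.py s11|head -1;python3 lids.py
python3 - <<'E'
from cell import robot
import cv2
p,d=robot.camera("top");cv2.imwrite("pics/t11.png",p)
E
```

```text
15.15 [0.4289 0.0763 0.1915] [ 0.31 -0.67  0.14] [[1.0, -0.028, 0.001], [-0.028, -1.0, 0.0], [0.001, -0.0, -1.0]]
scene 1 58 0.0734 std 0.0014
scene 2 22 0.0731 std 0.0014
scene 3 69 0.0732 std 0.0016
scene 4 73 0.0734 std 0.0014
scene 5 61 0.0733 std 0.0012
scene 6 60 0.0734 std 0.0014
top 5 34 0.0739 std 0.0013
top 6 78 0.0741 std 0.0017
```

View pics/s11.png

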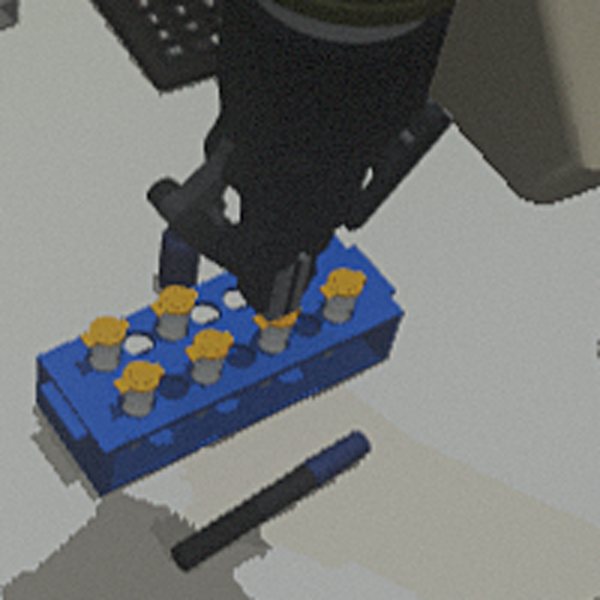

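View pics/t11.png

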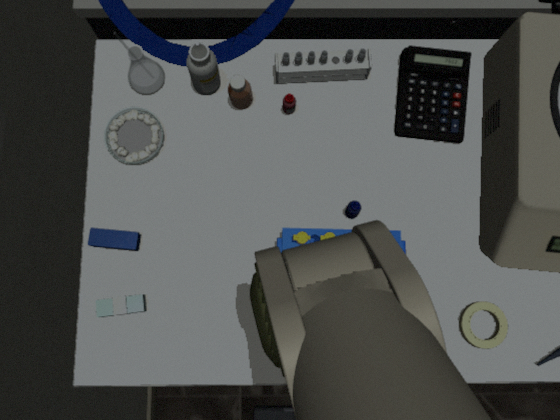

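All six lids are flat at 73.1–73.4 mm in the scene view. Bottle (353,209), rack edges and pen are where they were. The hand is about 0.22 m up and clear, so I hand the job in.

```bash
python3 -c "
from cell import robot
s=robot.read_state();print(s['clock'],s['force'],abs(s['qvel']).max());print(robot.finish_job())"
```

```text
15.35 [ 0.32265634 -0.40208047  0.39492556] 0.005428366634812983
the job is handed in; nothing more can be done
None
```

I closed the four open lids one after another from tube 1 to tube 4, using shut fingertips. I tipped each lid over from behind and pressed it to a hard stop at about 13–14 N. The job was handed in at 15.4 s of the 43 s allowed; it reports no verdict.

**Last checks:**
- **Lids:** all four measure 73.1–73.4 mm in the scene camera, the same as the two tubes that were already shut. Fully home is 73 mm and still proud would be 76 mm.
- **Surroundings:** I saw no shift of the rack, pen or bottle in the pictures, but I did not measure them again. In the last top view the arm hid the pen and most of the rack, so for those I relied on the scene view.
- **Arm:** the hand ended well above everything, at rest, with the force reading near zero.

**What disagreed:** the cameras showed the real fingertip about 33 mm above the reported TCP. My first sweep therefore passed over lid 1 without touching it. I backed off, measured the tip from the depth images and used the corrected height after that.

While pressing lid 1 I also saw about 4 N of sideways force, which is roughly the push at which the rack slides. No shift of the rack showed in the pictures.

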